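Make up a stitching kit and a riveting kit

TASK

Make up the two leatherwork kits in their fitted wooden trays from the stock lying between them: the awl, the thread spool (standing) and the beeswax go into the stitching tray, and the setting block and the rivet setter (the thicker of the two steel punches) go into the riveting tray, each flat down in the recess that is cut for it. The straps come ready punched, so leave the slim hole punch lying where it is.

Things in the scene. Friction and masses are not known exactly. Their poses are not given: they have to be found in the camera images.
- stitching_tray: Fixed dark wood tray, 134 (x) x 190 (y) x 12 mm; origin: centre of underside. Felt recesses (mm from origin): floor z 5, depth 7, about 7 mm room round each thing. Spool: round 52, at x 30, y 50. Wax: 44 (x) x 60 (y), at x 26, y -45. Awl: centre line x -36, along y; handle part 44 wide, y -16 to 83, then blade slot 18 wide to y -81; mid-handle goes to x -36, y 33, blade toward -y.
- riveting_tray: Fixed dark wood tray, the smaller of the two: 134 (x) x 136 (y) x 12 mm; origin: centre of underside. Felt recesses (mm from origin): floor z 5, depth 7, 7 mm room round each thing. Setting block: 59 (x) x 89 (y), at x 26.5, y 0. Rivet setter: groove 32 (x) x 112 (y), at x -40, y 0.
- awl_handle (a point): Mid-handle point of the scratch awl, which lies flat: dark turned wooden handle up to 30 mm thick, 85 mm long, thin steel blade, 141 mm over all. The point is on the handle's axis, 15 mm up; its y axis runs along the handle away from the blade (blade tip at y -99 mm, handle end at y +43). Grip across the handle here, fingers closing along x.
- spool_natural: spool of pale natural thread standing upright, the only spool on the table: 38 mm across, 36 mm high; origin at the centre of its underside, z up.
- beeswax: small yellow-brown block of beeswax, 30 mm (x) by 46 mm (y) by 18 mm high; origin at the centre of its underside. Grip across x.
- setting_block: reddish-brown hardwood block, 45 mm (x) by 75 mm (y) by 24 mm high; origin at the centre of its underside. Grip across x.
- rivet_setter: the thicker steel punch: a grey knurled steel bar lying along its y, 98 mm long, 18 mm thick and 18 mm high; origin at the middle of its underside. Grip across x.
- hole_punch: the slim steel punch: a grey knurled steel bar lying along its y, 105 mm long, 11 mm thick and 11 mm high; origin at the middle of its underside. It belongs to no kit and stays where it lies.
- awl: the same awl: origin under the middle of its 141 mm length, at table height; y axis along it toward the handle end, so that awl_handle is 28 mm along +y and 15 mm up.
Things that resemble listed ones, but are neither listed nor needed, are in the scene too. What is shaped like the spool_natural but blue or turquoise is not meant.

How it is judged:
At the end, for the whole second after the job is handed in: All five things are released and at rest on the felt of their own recesses: within 12 mm in the tray's x and y and 3.5 mm in height; spool, wax, block and setter level within 0.12 rad; the awl's handle in the wide part. The hole punch is within 20 mm of where it lay (x of awl_handle in the frame of stitching_tray between -0.048 and -0.024 m and y of awl_handle in the frame of stitching_tray between 0.021 and 0.045 m and z of awl_handle in the frame of stitching_tray between 0.016 and 0.0235 m and x of spool_natural in the frame of stitching_tray between 0.018 and 0.042 m and y of spool_natural in the frame of stitching_tray between 0.038 and 0.062 m and z of spool_natural in the frame of stitching_tray between 0.001 and 0.0085 m and x of beeswax in the frame of stitching_tray between 0.014 and 0.038 m and y of beeswax in the frame of stitching_tray between -0.057 and -0.033 m and z of beeswax in the frame of stitching_tray between 0.001 and 0.0085 m and x of setting_block in the frame of riveting_tray between 0.0145 and 0.0385 m and y of setting_block in the frame of riveting_tray between -0.012 and 0.012 m and z of setting_block in the frame of riveting_tray between 0.001 and 0.0085 m and x of rivet_setter in the frame of riveting_tray between -0.052 and -0.028 m and y of rivet_setter in the frame of riveting_tray between -0.012 and 0.012 m and z of rivet_setter in the frame of riveting_tray between 0.001 and 0.0085 m and angle between each of spool_natural, beeswax, setting_block, rivet_setter's own z axis and vertical below 0.12 rad and linear speed of each of spool_natural, beeswax, setting_block, rivet_setter, awl below 0.02 m/s and distance of hole_punch from where it was at the start of the episode below 0.02 m); the robot touches nothing.
It fails at once if the hole punch is pushed or carried away (more than 30 mm) (distance of hole_punch from where it was at the start of the episode above 0.03 m).
It also fails if it takes over 106 s, if anything falls off the work surface, if the arm or the gripper's body presses on something with over 40 N, if the wrist force passes 120 N, or if a joint passes its speed limit or range.

ROBOT

A 6-joint arm with a two-finger parallel gripper is mounted at the origin on a cart in front of the work surface, level with it; the furniture and walls round the work are solid. World frame = base frame: x ahead of the robot, y to its left, z up, the work surface at z = 0. Lengths are in m, angles in rad, forces in N, time in s.
With the tool pointing down it reaches from about 0.275 to 0.75 m from the base axis. Payload 10.2 kg.
Tool frame: the origin (TCP) lies on the mounting face of the last link; the fingertips stand 166 mm ahead of it and the grasp point (between the pads) lies 147 mm ahead of it; z points along the fingers, y is the line along which they close (so a half turn about z gives the same grasp; the last joint's range is limited). The gripper opens to 88 mm and grips with 3 to 60 N. Pads are 18 mm wide; open, the fingers measure 123 mm over their backs; the gripper's body (75 mm by 187 mm) begins 45 mm behind the grasp point.
Start: joints at [1.031, 0.313, 1.498, -0, 1.331, -0.223], TCP at [0.164, 0.499, 0.405] pointing down, gripper open.
Joint ranges: [-2.94, 2.94], [-0.97, 2.17], [0.19, 2.56], [-1.23, 4.37], [0.02, 3.11], [-2.88, 2.88]. Speed limits (rad/s): [2.39, 2.39, 3.01, 3.14, 3.14, 3.14].

INTERFACE

Orientations are given as a 3x3 rotation matrix whose columns are the frame's x, y, z axes.
In Python, from cell import sensors, get_image, camera_model, hand_in, search_frame, regions_of, pinpoint gives the robot as it stands.
- The arm moves only by the tool play_rows, never from a script. Its argument "targets" is a list of rows, each an object with "delta_pos": the shift along the world's x, y, z scaled (see below), a list of three; "delta_rot": the turn, a rotation vector about the world's x, y, z scaled (see below), a list of three. In form: [{"delta_pos": [dx, dy, dz], "delta_rot": [wx, wy, wz]}, ...]. A call has 1 to 20 rows; each row shifts and turns the commanded pose from where the row before left it; what a row does not reach is not made up. The controller multiplies each number of a shift by 50 mm and each number of a turn by 6 degrees. A row lasts 1/10 s, in which the tool goes at most 50 mm and 8.59 degrees, less where a joint would pass 70% of its speed; a pose out of reach is approached as far as the arm can. A call with a number of a shift or a turn outside -1 to 1 is refused whole. A call with a gripper value outside its range is refused whole. "jaw" is the finger opening in mm, from 0 to 88.1, set as the call begins (left out, the last holds). The fingers move at their own pace and stop on an object; the grip force is fixed at half the most. Time passes only in rows, so rows that do not move let the fingers close. It gives the time, the measured TCP pose, the force, the opening and the grip force at its end, in the units of the state.
- sensors.get_state(): the state, without advancing time (a new reading comes with each control period).
- get_image(name): name is "side" or "top" or "wrist"; returns the picture (400x640x3 uint8, red, green, blue); there is no depth.
- camera_model(name): a dict with "fovy" (degrees; the focal length in pixels is half the picture's height over the tangent of half this angle, whatever the lens; pixels are square), "cx", "cy" (the principal point, pixels), "R" (3x3) and "t" (3): a world point X has camera coordinates R X + t. Camera axes: x right, y down, z forward; pixel columns grow to the right and rows downward; lengths in m; the calibration is good to about 2 mm. A picture is of the moment at which its call begins: read the wrist's pose just before it. camera_model takes no time and is no camera call; for the wrist camera it gives the pose at the moment of the call.
- hand_in(): hands the job in; it is judged then, once.
Trained networks look in the newest picture that a camera, given by its name, has taken for a name from the list of things; names that differ only in an ending like _2 or _b are one class to them, and where a whole thing is asked for, a point or a joint stands for the part that bears it (a point fixed in the world has none). Each returns a list of dicts, best first, with "conf" (0 to 1); they miss things now and then, are a little off and sometimes report something else, mostly with a low value. They report only what shows in the picture. A call takes as long as a camera call. They do not tell look-alikes from the thing itself.
- search_frame(camera, thing): "xy" ([column, row] in pixels, amid what is visible of it).
- regions_of(camera, thing): "pixels" (400x640 bool, what is visible of it) and "xy" ([column, row] in pixels, amid what is visible of it).
- pinpoint(camera, thing): "xy" ([column, row] in pixels: a listed point, or the origin of a listed thing).
The state is a dict: "time": time; "joint_pos": joint angles; "qvel": joint speeds; "effort": joint torques, N m; "ee_pos": TCP position; "ee_rot": TCP orientation; "force": force on the tool from outside, world axes, zero at the start; "moment": the same for the moment, N m; "grip_width": opening from 0.0 (shut) to 1.0 (fully open); "grasp_force": force on a finger pad.
Only numpy, scipy, OpenCV 4.12 (cv2) and the standard library are available. Lean on these libraries where they do the work, as an engineer would, in place of code of your own. Each camera call takes 0.05 s, during which the arm holds its last target. There are 200 camera calls.

## Working session

There is one attempt and no reset: what is moved stays moved. The work goes in short steps, Python scripts to look and compute and a tool call to move; the robot and the scene stay as the last step left them, time stands still between calls to the robot, and variables do not carry over. Pictures are saved under pics/ and viewed, at most 14 in all, crops included, and the job is handed in when it is done.

Besides the shell and the picture viewer there is one more tool, called after "Emit:" as a command line: name --argument value ..., lists and objects as JSON in quotes. play_rows: Moves the arm, as the interface text tells. Its arguments: {"type":"object","properties":{"targets":{"type":"array","items":{"type":"object","properties":{"delta_pos":{"type":"array","items":{"type":"number","minimum":-1,"maximum":1}},"delta_rot":{"type":"array","items":{"type":"number","minimum":-1,"maximum":1}}}}},"jaw":{"type":"number"}},"required":["targets"]}

```bash
mkdir -p pics; ls; cat > h.py <<'E'
import numpy as np, cv2
from cell import *
def save(cam,fn):
    im=get_image(cam); cv2.imwrite('pics/'+fn,im[:,:,::-1]); return im
def ray(cam,xy,m=None):
    m=m or camera_model(cam); R=np.array(m['R']);t=np.array(m['t'])
    f=200/np.tan(np.radians(m['fovy'])/2)
    d=R.T@np.array([(xy[0]-m['cx'])/f,(xy[1]-m['cy'])/f,1]); return -R.T@t,d
def atz(cam,xy,z,m=None):
    c,d=ray(cam,xy,m); return c+d*(z-c[2])/d[2]
def tri(rays):
    A=np.zeros((3,3));b=np.zeros(3)
    for c,d in rays:
        d=d/np.linalg.norm(d);P=np.eye(3)-np.outer(d,d);A+=P;b+=P@c
    return np.linalg.solve(A,b)
E
python3 - <<'E'
from h import *
s=sensors.get_state();print(s['time'],s['ee_pos'],np.round(s['ee_rot'],3).tolist())
save('top','top0.png');save('side','side0.png')
T=['stitching_tray','riveting_tray','awl_handle','awl','spool_natural','beeswax','setting_block','rivet_setter','hole_punch']
for c in ('top','side'):
    m=camera_model(c);print(c,m['fovy'],np.round(-np.array(m['R']).T@m['t'],3))
    for t in T:
        print(t,[(np.round(d['xy']).tolist(),round(d['conf'],2),np.round(atz(c,d['xy'],0)[:2],3).tolist()) for d in pinpoint(c,t)[:4]])
print(sensors.get_state()['time'])
E
```

```text
pics
0.0 [0.16353703 0.49883913 0.40418641] [[-0.95, 0.312, -0.001], [0.312, 0.95, -0.001], [0.0, -0.001, -1.0]]
top 47.67293257647708 [0.42  0.002 1.112]
stitching_tray [([434.0, 228.0], 0.9, [0.478, -0.304]), ([261.0, 141.0], 0.29, [0.689, 0.127])]
riveting_tray [([184.0, 230.0], 0.85, [0.464, 0.309]), ([352.0, 230.0], 0.67, [0.471, -0.101])]
awl_handle [([263.0, 140.0], 0.75, [0.691, 0.124])]
awl [([273.0, 148.0], 0.82, [0.673, 0.097]), ([183.0, 226.0], 0.24, [0.473, 0.311])]
spool_natural [([305.0, 210.0], 0.65, [0.516, 0.015]), ([243.0, 203.0], 0.56, [0.531, 0.168]), ([311.0, 237.0], 0.51, [0.452, -0.001])]
beeswax [([348.0, 147.0], 0.68, [0.679, -0.089])]
setting_block [([350.0, 227.0], 0.85, [0.477, -0.098]), ([347.0, 146.0], 0.41, [0.679, -0.088])]
rivet_setter [([344.0, 189.0], 0.54, [0.57, -0.082])]
hole_punch [([270.0, 234.0], 0.43, [0.456, 0.099])]
side 53.404099992827646 [0.503 0.815 0.689]
stitching_tray [([361.0, 152.0], 0.68, [0.479, -0.299])]
riveting_tray [([361.0, 305.0], 0.73, [0.469, 0.301]), ([288.0, 187.0], 0.58, [0.686, -0.088]), ([326.0, 192.0], 0.25, [0.574, -0.072])]
awl_handle [([274.0, 232.0], 0.59, [0.69, 0.102]), ([278.0, 232.0], 0.18, [0.682, 0.099])]
awl [([280.0, 230.0], 0.54, [0.677, 0.092])]
spool_natural [([331.0, 261.0], 0.78, [0.541, 0.185]), ([323.0, 229.0], 0.66, [0.569, 0.079]), ([371.0, 208.0], 0.49, [0.449, -0.013])]
beeswax [([323.0, 234.0], 0.59, [0.566, 0.098]), ([292.0, 188.0], 0.5, [0.673, -0.086])]
setting_block [([359.0, 188.0], 0.8, [0.482, -0.1])]
rivet_setter [([326.0, 194.0], 0.48, [0.574, -0.066])]
hole_punch [([367.0, 239.0], 0.44, [0.459, 0.104])]
1.0
```

View pics/top0.png

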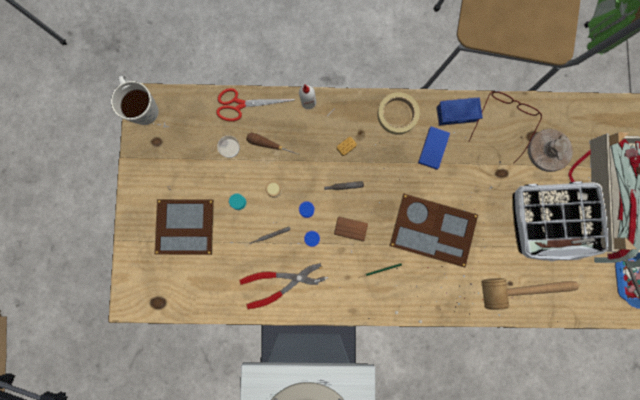

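View pics/side0.png

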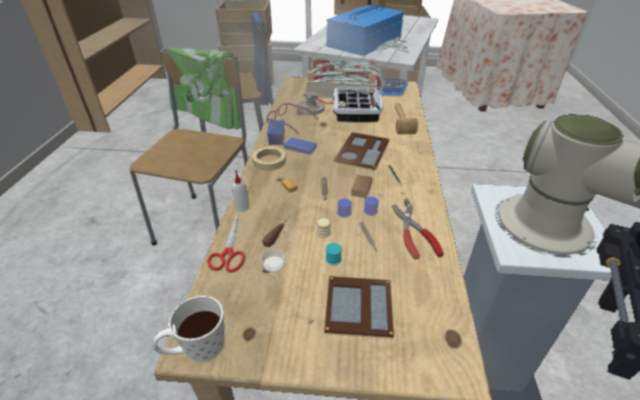

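The top view shows the riveting tray at (184,227) and the stitching tray, turned, at (434,230). The awl is at (263,141), the pale spool at (273,189), the wax at (346,147) and the block at (351,229). The thicker punch is at (344,185) and the slim one at (270,235). Next I move for wrist views.

Emit:
play_rows --targets '[{"delta_pos":[0.8,-0.7,0.1],"delta_rot":[0,0,0]},{"delta_pos":[0.8,-0.7,0.1],"delta_rot":[0,0,0]},{"delta_pos":[0.8,-0.7,0.1],"delta_rot":[0,0,0]},{"delta_pos":[0.8,-0.7,0.1],"delta_rot":[0,0,0]},{"delta_pos":[0.8,-0.7,0.1],"delta_rot":[0,0,0]},{"delta_pos":[0.8,-0.7,0.1],"delta_rot":[0,0,0]},{"delta_pos":[0,0,0],"delta_rot":[0,0,0]},{"delta_pos":[0,0,0],"delta_rot":[0,0,0]},{"delta_pos":[0,0,0],"delta_rot":[0,0,0]}]'

```text
time: 1.9
ee_pos: [0.3877, 0.3028, 0.4327]
ee_rot: [[-0.951, 0.311, -0.0], [0.311, 0.951, 0.0], [0.0, -0.0, -1.0]]
force: [-0.6, 0.2, -0.3]
grip_width: 0.999
grasp_force: 0.0
```

```bash
python3 - <<'E'
from h import *
s=sensors.get_state();print(s['time'],s['ee_pos'],np.round(s['ee_rot'],3).tolist(),s['joint_pos'])
m=camera_model('wrist');print(m['fovy'],np.round(-np.array(m['R']).T@m['t'],3),np.round(m['R'],2).tolist())
save('wrist','w0.png')
for q in [(0,0),(640,0),(640,400),(0,400)]: print(atz('wrist',q,0,m)[:2])
E
```

```text
1.9 [0.38766896 0.30279294 0.43273489] [[-0.951, 0.311, -0.0], [0.311, 0.951, 0.0], [0.0, -0.0, -1.0]] [ 4.24360757e-01  2.19361844e-01  1.54588664e+00  2.20106826e-04
  1.37665292e+00 -8.30688944e-01]
67.7018122751718 [0.325 0.324 0.413] [[0.31, 0.95, -0.0], [0.92, -0.3, 0.26], [0.24, -0.08, -0.97]]
[0.06814747 0.0011037 ]
[0.31032528 0.73869284]
[0.94230528 0.70946698]
[ 0.59621573 -0.34886484]
```

View pics/w0.png

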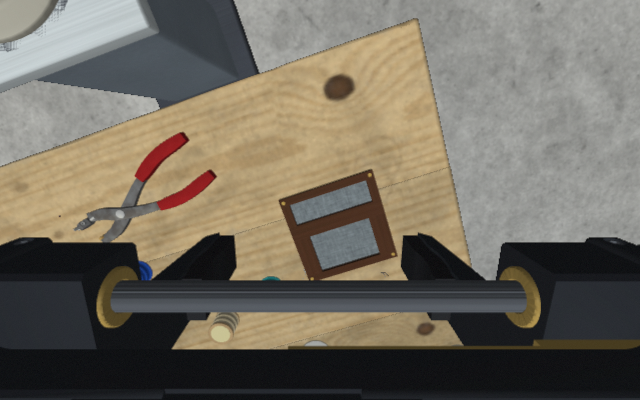

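Wrist view: the riveting tray is at (338,225) with its narrow groove on the upper side, so tray +x is roughly world +x. The gripper hides the lower half of the picture. Next I get mask-based poses.

```bash
cat >> h.py <<'E'
def rect(cam,thing,z,m=None,pick=0):
    m=m or camera_model(cam)
    out=[]
    for d in regions_of(cam,thing)[:3]:
        c=cv2.findContours(d['pixels'].astype(np.uint8),cv2.RETR_EXTERNAL,cv2.CHAIN_APPROX_NONE)[0]
        if not c: continue
        c=max(c,key=cv2.contourArea)[:,0,:]
        P=np.array([atz(cam,q,z,m)[:2] for q in c])
        (cx,cy),(w,h),a=cv2.minAreaRect((P*1000).astype(np.float32))
        if w>h: w,h,a=h,w,a+90
        # a+90 = direction of long side
        L=(a+90)%180
        out.append((round(d['conf'],2),round(cx),round(cy),round(w),round(h),'long@%.1f'%L))
    return out
E
python3 - <<'E'
from h import *
m=camera_model('wrist');get_image('wrist')
print('wr',rect('wrist','riveting_tray',.012,m),[ (atz('wrist',d['xy'],0,m)[:2],d['conf']) for d in pinpoint('wrist','riveting_tray')])
get_image('top')
for t,z in [('riveting_tray',.012),('stitching_tray',.012),('awl',.015),('spool_natural',.03),('beeswax',.018),('setting_block',.024),('rivet_setter',.012),('hole_punch',.008)]: print(t,rect('top',t,z))
E
```

```text
wr [(0.65, 472, 307, 137, 138, 'long@0.9')] [(array([0.47238407, 0.30479916]), 0.58)]
riveting_tray [(0.55, 472, 306, 133, 138, 'long@90.9')]
stitching_tray [(0.73, 474, -300, 135, 192, 'long@75.1')]
awl [(0.57, 685, 119, 29, 91, 'long@76.8')]
spool_natural [(0.77, 447, -2, 36, 38, 'long@91.0'), (0.73, 535, 177, 36, 39, 'long@91.0'), (0.63, 565, 90, 34, 40, 'long@46.1')]
beeswax [(0.7, 471, 305, 135, 141, 'long@92.0'), (0.58, 676, -84, 33, 47, 'long@128.4')]
setting_block [(0.63, 474, -97, 47, 76, 'long@78.5')]
rivet_setter [(0.49, 578, -79, 17, 97, 'long@96.8')]
hole_punch [(0.51, 457, 91, 12, 83, 'long@112.8')]
```

Emit:
play_rows --targets '[{"delta_pos":[0.38,-0.53,0],"delta_rot":[0,0,-1]},{"delta_pos":[0.38,-0.53,0],"delta_rot":[0,0,-1]},{"delta_pos":[0.38,-0.53,0],"delta_rot":[0,0,-1]},{"delta_pos":[0.38,-0.53,0],"delta_rot":[0,0,-1]},{"delta_pos":[0.38,-0.53,0],"delta_rot":[0,0,-1]},{"delta_pos":[0.38,-0.53,0],"delta_rot":[0,0,-1]},{"delta_pos":[0.38,-0.53,0],"delta_rot":[0,0,-1]},{"delta_pos":[0.38,-0.53,0],"delta_rot":[0,0,-1]},{"delta_pos":[0.38,-0.53,0],"delta_rot":[0,0,-1]},{"delta_pos":[0.38,-0.53,0],"delta_rot":[0,0,-1]},{"delta_pos":[0.38,-0.53,0],"delta_rot":[0,0,-1]},{"delta_pos":[0.38,-0.53,0],"delta_rot":[0,0,-1]},{"delta_pos":[0,0,0],"delta_rot":[0,0,0]},{"delta_pos":[0,0,0],"delta_rot":[0,0,0]}]'

```text
time: 3.95
ee_pos: [0.6164, -0.016, 0.4324]
ee_rot: [[0.002, 1.0, -0.001], [1.0, -0.002, 0.0], [0.0, -0.001, -1.0]]
force: [-0.6, 0.3, 0.3]
grip_width: 1.002
grasp_force: 0.0
```

```bash
cat >> h.py <<'E'
def yaw():
    R=sensors.get_state()['ee_rot']; return np.degrees(np.arctan2(R[1][1],R[0][1]))
E
python3 - <<'E'
from h import *
s=sensors.get_state();print(s['time'],s['ee_pos'],yaw(),np.round(s['joint_pos'],2))
m=camera_model('wrist');save('wrist','w1.png');get_image('top');get_image('side')
for t,z in [('awl',.012),('spool_natural',.036),('rivet_setter',.015),('hole_punch',.01)]: print(t,rect('wrist',t,z,m))
for t in ['awl_handle','spool_natural','beeswax','setting_block','rivet_setter','hole_punch']:
    D={c:[(d['xy'],d['conf']) for d in pinpoint(c,t)[:3]] for c in ('wrist','top','side')}
    print(t)
    import itertools
    C=[[(c,x) for x in D[c]] for c in D]
    best=[]
    for a,b in itertools.combinations([q for cc in C for q in cc],2):
        if a[0]==b[0]: continue
        r=[ray(k[0],k[1][0],m if k[0]=='wrist' else None) for k in (a,b)]
        p=tri(r); e=max(np.linalg.norm(np.cross(p-c,d/np.linalg.norm(d))) for c,d in r)
        if e<.008 and abs(p[2])<.06: print('  ',a[0],b[0],np.round(p*1000).astype(int),round(e*1000,1),a[1][1].round(2) if hasattr(a[1][1],'round') else a[1][1])
E
```

```text
3.95 [ 0.61642038 -0.01604795  0.43235283] -0.13567009907501432 [-0.22  0.51  1.15  0.    1.49 -0.21]
awl [(0.87, 681, 102, 30, 130, 'long@73.0')]
spool_natural [(0.68, 456, -1, 37, 51, 'long@17.4'), (0.67, 539, 166, 30, 42, 'long@179.8'), (0.63, 523, 12, 37, 43, 'long@179.8')]
rivet_setter [(0.98, 581, -79, 17, 98, 'long@96.0')]
hole_punch [(0.79, 458, 97, 11, 100, 'long@111.5')]
awl_handle
   wrist side [684 117   5] 5.1 0.96
   top side [680 123  11] 2.6 0.72
spool_natural
   wrist top [533 175   2] 3.1 0.87
   wrist side [534 181  -6] 0.9 0.87
   wrist side [521  16   2] 0.4 0.85
   top side [534 175 -14] 0.8 0.62
beeswax
   wrist top [680 -89   3] 0.6 0.77
   wrist side [682 -89   1] 2.4 0.77
   top side [683 -89   0] 1.7 0.39
setting_block
   wrist top [473 -96  -1] 1.9 0.89
   wrist side [475 -97   0] 0.1 0.89
   top side [474 -95   2] 1.6 0.72
   top side [679 -88   2] 1.3 0.7
rivet_setter
   wrist top [577 -77  -2] 2.0 0.77
   wrist side [583 -81 -13] 5.2 0.77
   top side [582 -77 -12] 5.2 0.5
hole_punch
```

View pics/w1.png

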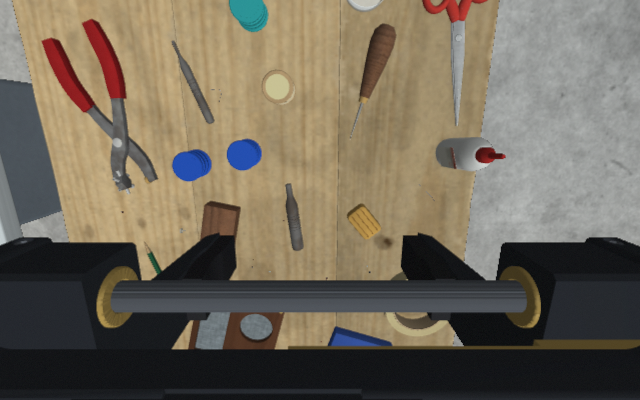

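The wrist view shows the awl at (375,65) with its blade toward (352,135), the natural spool at (278,86), the setter at (294,217), the wax at (364,221) and the slim punch at (193,80).

```bash
python3 - <<'E'
from h import *
m=camera_model('wrist');get_image('wrist')
for d in pinpoint('wrist','awl_handle')[:2]: print('ah',d['xy'],atz('wrist',d['xy'],.015,m),d['conf'])
print('spool top',atz('wrist',(278,86),.036,m), 'top cam',atz('top',(273,189),.036))
for t,z in [('beeswax',.018),('setting_block',.024),('awl',.01)]: print(t,rect('wrist',t,z,m))
d=regions_of('wrist','awl')[0]
P=np.argwhere(d['pixels'])[:,::-1]
Q=np.array([atz('wrist',q,.012,m)[:2] for q in P]);mu=Q.mean(0);u=np.linalg.svd(Q-mu,full_matrices=False)[2][0];u*=np.sign(u[1])
p=(Q-mu)@u;print(mu,np.degrees(np.arctan2(u[1],u[0])),mu+u*p.max(),mu+u*p.min(), 'handle', mu+u*(p.max()-.043))
E
```

```text
ah [373.5, 62.7] [0.6845897  0.12061274 0.015     ] 0.95
spool top [0.56900838 0.09194408 0.036     ] top cam [0.56313011 0.09151413 0.036     ]
beeswax [(0.9, 679, -83, 31, 49, 'long@128.8')]
setting_block [(0.57, 481, -80, 50, 57, 'long@78.2')]
awl [(0.58, 681, 109, 29, 119, 'long@69.5')]
[0.68739534 0.12349093] 72.27488598987608 [0.70033543 0.16397629] [0.66440788 0.05157054] handle [0.68724405 0.12301758]
```

Emit:
play_rows --targets '[{"delta_pos":[-0.19,-0.31,-0.76],"delta_rot":[0,0,0.5]},{"delta_pos":[-0.19,-0.31,-0.76],"delta_rot":[0,0,0.5]},{"delta_pos":[-0.19,-0.31,-0.76],"delta_rot":[0,0,0.1]},{"delta_pos":[-0.19,-0.31,-0.76],"delta_rot":[0,0,0]},{"delta_pos":[0,0,0],"delta_rot":[0,0,0]},{"delta_pos":[0,0,0],"delta_rot":[0,0,0]}]' --jaw 50

```text
time: 6.1
ee_pos: [0.5789, -0.0777, 0.282]
ee_rot: [[-0.112, 0.994, 0.001], [0.994, 0.112, -0.0], [-0.0, 0.001, -1.0]]
force: [1.2, 0.8, 1.6]
grip_width: 0.568
grasp_force: 0.0
```

Emit:
play_rows --targets '[{"delta_pos":[0,0,-0.7],"delta_rot":[0,0,0]},{"delta_pos":[0,0,-0.7],"delta_rot":[0,0,0]},{"delta_pos":[0,0,-0.5],"delta_rot":[0,0,0]},{"delta_pos":[0,0,-0.24],"delta_rot":[0,0,0]},{"delta_pos":[0,0,0],"delta_rot":[0,0,0]}]'

```text
time: 6.6
ee_pos: [0.579, -0.0773, 0.1743]
ee_rot: [[-0.113, 0.994, 0.001], [0.994, 0.113, -0.0], [-0.0, 0.001, -1.0]]
force: [-1.1, -0.1, 1.0]
grip_width: 0.569
grasp_force: 0.0
```

Emit:
play_rows --targets '[{"delta_pos":[0,0,0]},{"delta_pos":[0,0,0]},{"delta_pos":[0,0,0]},{"delta_pos":[0,0,0]},{"delta_pos":[0,0,0]}]' --jaw 0

```text
invalid input
```

Emit:
play_rows --targets '[{"delta_pos":[0,0,0.03],"delta_rot":[0,0,0]},{"delta_pos":[0,0,0],"delta_rot":[0,0,0]},{"delta_pos":[0,0,0],"delta_rot":[0,0,0]},{"delta_pos":[0,0,0],"delta_rot":[0,0,0]},{"delta_pos":[0,0,0],"delta_rot":[0,0,0]},{"delta_pos":[0,0,0],"delta_rot":[0,0,0]}]' --jaw 0

```text
time: 7.2
ee_pos: [0.5785, -0.0779, 0.1759]
ee_rot: [[-0.112, 0.994, 0.001], [0.994, 0.112, -0.0], [-0.0, 0.001, -1.0]]
force: [-0.9, 0.4, 5.4]
grip_width: 0.19
grasp_force: 30.0
```

Emit:
play_rows --targets '[{"delta_pos":[0,0,0.4],"delta_rot":[0,0,0]},{"delta_pos":[0,0,0.8],"delta_rot":[0,0,0]},{"delta_pos":[0,0,0.8],"delta_rot":[0,0,0]},{"delta_pos":[-0.29,0.77,0],"delta_rot":[0,0,-0.5]},{"delta_pos":[-0.29,0.77,0],"delta_rot":[0,0,-0.4]},{"delta_pos":[-0.29,0.77,0],"delta_rot":[0,0,0]},{"delta_pos":[-0.29,0.77,0],"delta_rot":[0,0,0]},{"delta_pos":[-0.29,0.77,0],"delta_rot":[0,0,0]},{"delta_pos":[-0.29,0.77,0],"delta_rot":[0,0,0]},{"delta_pos":[-0.29,0.77,0],"delta_rot":[0,0,0]},{"delta_pos":[-0.29,0.77,0],"delta_rot":[0,0,0]},{"delta_pos":[-0.29,0.77,0],"delta_rot":[0,0,0]},{"delta_pos":[-0.29,0.77,0],"delta_rot":[0,0,0]},{"delta_pos":[0,0,0],"delta_rot":[0,0,0]},{"delta_pos":[0,0,0],"delta_rot":[0,0,0]},{"delta_pos":[0,0,0],"delta_rot":[0,0,0]}]'

```text
time: 8.8
ee_pos: [0.4337, 0.3064, 0.2751]
ee_rot: [[-0.017, 1.0, -0.0], [1.0, 0.017, -0.0], [-0.0, -0.0, -1.0]]
force: [0.2, -0.2, -2.3]
grip_width: 0.186
grasp_force: 30.0
```

Emit:
play_rows --targets '[{"delta_pos":[-0.03,-0.02,-0.6],"delta_rot":[0,0,0]},{"delta_pos":[0,0,-0.6],"delta_rot":[0,0,0]},{"delta_pos":[0,0,-0.4],"delta_rot":[0,0,0]},{"delta_pos":[0,0,-0.2],"delta_rot":[0,0,0]},{"delta_pos":[0,0,0],"delta_rot":[0,0,0]},{"delta_pos":[0,0,0],"delta_rot":[0,0,0]}]'

```text
time: 9.4
ee_pos: [0.4324, 0.3059, 0.1861]
ee_rot: [[-0.018, 1.0, 0.001], [1.0, 0.018, 0.0], [0.0, 0.001, -1.0]]
force: [-0.1, 0.1, -0.8]
grip_width: 0.188
grasp_force: 30.0
```

Emit:
play_rows --targets '[{"delta_pos":[0,0,0],"delta_rot":[0,0,0]},{"delta_pos":[0,0,0],"delta_rot":[0,0,0]},{"delta_pos":[0,0,0],"delta_rot":[0,0,0]},{"delta_pos":[0,0,0],"delta_rot":[0,0,0]},{"delta_pos":[0,0,0.5],"delta_rot":[0,0,0]},{"delta_pos":[0,0,1],"delta_rot":[0,0,0]},{"delta_pos":[0,0,1],"delta_rot":[0,0,0]},{"delta_pos":[0,-0.5,1],"delta_rot":[0,0,0]},{"delta_pos":[0,-1,0.5],"delta_rot":[0,0,0]},{"delta_pos":[0,-1,0],"delta_rot":[0,0,0]},{"delta_pos":[0,0,0],"delta_rot":[0,0,0]},{"delta_pos":[0,0,0],"delta_rot":[0,0,0]}]' --jaw 36

```text
time: 10.6
ee_pos: [0.4319, 0.1885, 0.3777]
ee_rot: [[-0.016, 1.0, 0.0], [1.0, 0.016, 0.0], [0.0, 0.0, -1.0]]
force: [-0.2, -0.1, 0.9]
grip_width: 0.406
grasp_force: 0.0
```

```bash
python3 - <<'E'
from h import *
s=sensors.get_state();print(s['time'],s['ee_pos'],yaw(),np.round(s['joint_pos'],2))
m=camera_model('wrist');save('wrist','w2.png')
for t,z in [('riveting_tray',.012),('rivet_setter',.02),('hole_punch',.01)]: print(t,rect('wrist',t,z,m))
E
```

```text
10.6 [0.43188904 0.18852435 0.37768985] 0.9337017983177034 [0.16 0.22 1.69 0.   1.23 0.15]
riveting_tray [(0.71, 474, 307, 135, 137, 'long@90.3')]
rivet_setter [(0.81, 433, 303, 16, 97, 'long@92.5')]
hole_punch [(0.86, 456, 103, 13, 95, 'long@110.2')]
```

View pics/w2.png

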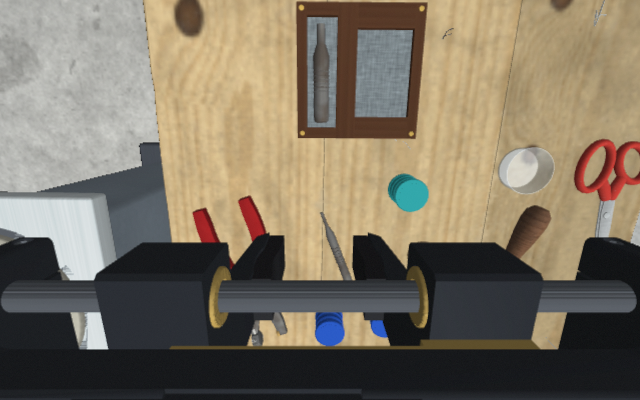

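The setter lies in its groove at (321,73). Next is the block.

Emit:
play_rows --targets '[{"delta_pos":[0.11,-0.71,-0.24],"delta_rot":[0,0,-0.3]},{"delta_pos":[0.11,-0.71,-0.24],"delta_rot":[0,0,-0.3]},{"delta_pos":[0.11,-0.71,-0.24],"delta_rot":[0,0,-0.3]},{"delta_pos":[0.11,-0.71,-0.24],"delta_rot":[0,0,-0.3]},{"delta_pos":[0.11,-0.71,-0.24],"delta_rot":[0,0,-0.3]},{"delta_pos":[0.11,-0.71,-0.24],"delta_rot":[0,0,-0.3]},{"delta_pos":[0.11,-0.71,-0.24],"delta_rot":[0,0,-0.3]},{"delta_pos":[0.11,-0.71,-0.24],"delta_rot":[0,0,0]},{"delta_pos":[0,0,0],"delta_rot":[0,0,0]},{"delta_pos":[0,0,0],"delta_rot":[0,0,0]}]' --jaw 75

```text
time: 11.8
ee_pos: [0.4761, -0.0945, 0.281]
ee_rot: [[0.2, 0.98, -0.001], [0.98, -0.2, 0.001], [0.001, -0.001, -1.0]]
force: [0.3, 0.5, -0.4]
grip_width: 0.847
grasp_force: 0.0
```

Emit:
play_rows --targets '[{"delta_pos":[-0.04,-0.03,-0.7],"delta_rot":[0,0,0]},{"delta_pos":[0,0,-0.7],"delta_rot":[0,0,0]},{"delta_pos":[0,0,-0.5],"delta_rot":[0,0,0]},{"delta_pos":[0,0,-0.2],"delta_rot":[0,0,0]},{"delta_pos":[0,0,0],"delta_rot":[0,0,0]}]'

```text
time: 12.3
ee_pos: [0.4739, -0.0953, 0.176]
ee_rot: [[0.199, 0.98, -0.001], [0.98, -0.199, 0.001], [0.0, -0.002, -1.0]]
force: [-0.1, -0.1, 0.1]
grip_width: 0.847
grasp_force: 0.0
```

Emit:
play_rows --targets '[{"delta_pos":[0,0,0],"delta_rot":[0,0,0]},{"delta_pos":[0,0,0],"delta_rot":[0,0,0]},{"delta_pos":[0,0,0],"delta_rot":[0,0,0]},{"delta_pos":[0,0,0],"delta_rot":[0,0,0]},{"delta_pos":[0,0,0],"delta_rot":[0,0,0]},{"delta_pos":[0,0,0],"delta_rot":[0,0,0]}]' --jaw 0

```text
time: 12.9
ee_pos: [0.474, -0.0965, 0.177]
ee_rot: [[0.2, 0.98, 0.001], [0.98, -0.2, -0.0], [-0.0, 0.001, -1.0]]
force: [-1.7, 0.9, 5.8]
grip_width: 0.506
grasp_force: 30.0
```

Emit:
play_rows --targets '[{"delta_pos":[0,0,0.4],"delta_rot":[0,0,0]},{"delta_pos":[0,0,0.8],"delta_rot":[0,0,0]},{"delta_pos":[0,0,0.8],"delta_rot":[0,0,0]},{"delta_pos":[0.04,0.73,0],"delta_rot":[0,0,0.3]},{"delta_pos":[0.04,0.73,0],"delta_rot":[0,0,0.3]},{"delta_pos":[0.04,0.73,0],"delta_rot":[0,0,0.3]},{"delta_pos":[0.04,0.73,0],"delta_rot":[0,0,0.3]},{"delta_pos":[0.04,0.73,0],"delta_rot":[0,0,0.3]},{"delta_pos":[0.04,0.73,0],"delta_rot":[0,0,0.3]},{"delta_pos":[0.04,0.73,0],"delta_rot":[0,0,0.27]},{"delta_pos":[0.04,0.73,0],"delta_rot":[0,0,0]},{"delta_pos":[0.04,0.73,0],"delta_rot":[0,0,0]},{"delta_pos":[0.04,0.73,0],"delta_rot":[0,0,0]},{"delta_pos":[0.1,0.73,0],"delta_rot":[0,0,0]},{"delta_pos":[0,0,0],"delta_rot":[0,0,0]},{"delta_pos":[0,0,0],"delta_rot":[0,0,0]},{"delta_pos":[0,0,0],"delta_rot":[0,0,0]}]'

```text
time: 14.6
ee_pos: [0.4988, 0.3043, 0.2762]
ee_rot: [[-0.014, 1.0, -0.001], [1.0, 0.014, -0.0], [-0.0, -0.001, -1.0]]
force: [0.1, -0.1, -1.1]
grip_width: 0.507
grasp_force: 30.0
```

Emit:
play_rows --targets '[{"delta_pos":[0,0.05,-0.6],"delta_rot":[0,0,0]},{"delta_pos":[0,0,-0.6],"delta_rot":[0,0,0]},{"delta_pos":[0,0,-0.4],"delta_rot":[0,0,0]},{"delta_pos":[0,0,-0.24],"delta_rot":[0,0,0]},{"delta_pos":[0,0,0],"delta_rot":[0,0,0]},{"delta_pos":[0,0,0],"delta_rot":[0,0,0]}]'

```text
time: 15.2
ee_pos: [0.4992, 0.3073, 0.1853]
ee_rot: [[-0.014, 1.0, 0.001], [1.0, 0.014, 0.0], [0.0, 0.001, -1.0]]
force: [0.2, 0.6, -1.3]
grip_width: 0.513
grasp_force: 30.0
```

Emit:
play_rows --targets '[{"delta_pos":[0,0,0],"delta_rot":[0,0,0]},{"delta_pos":[0,0,0],"delta_rot":[0,0,0]},{"delta_pos":[0,0,0],"delta_rot":[0,0,0]},{"delta_pos":[0,0,0],"delta_rot":[0,0,0]},{"delta_pos":[0,0,0.5],"delta_rot":[0,0,0]},{"delta_pos":[0,0,1],"delta_rot":[0,0,0]},{"delta_pos":[0,0,1],"delta_rot":[0,0,0]},{"delta_pos":[0,-1,1],"delta_rot":[0,0,0]},{"delta_pos":[0,-1,0.5],"delta_rot":[0,0,0]},{"delta_pos":[0,-1,0],"delta_rot":[0,0,0]},{"delta_pos":[0,0,0],"delta_rot":[0,0,0]},{"delta_pos":[0,0,0],"delta_rot":[0,0,0]}]' --jaw 60

```text
time: 16.4
ee_pos: [0.4989, 0.1769, 0.3674]
ee_rot: [[-0.013, 1.0, 0.0], [1.0, 0.013, 0.0], [0.0, 0.0, -1.0]]
force: [-0.3, 0.4, 0.3]
grip_width: 0.677
grasp_force: 0.0
```

```bash
python3 - <<'E'
from h import *
s=sensors.get_state();print(s['time'],s['ee_pos'],yaw(),np.round(s['joint_pos'],2))
m=camera_model('wrist');im=save('wrist','w3.png')
for t,z in [('riveting_tray',.012),('rivet_setter',.02),('setting_block',.029),('awl',.012),('spool_natural',.036)]: print(t,rect('wrist',t,z,m))
for d in pinpoint('wrist','awl_handle')[:2]: print('ah',d['xy'],atz('wrist',d['xy'],.015,m),d['conf'])
for d in pinpoint('wrist','spool_natural')[:4]: print('sp',d['xy'],atz('wrist',d['xy'],0,m),d['conf'])
E
```

```text
16.4 [0.49888678 0.17691251 0.36737107] 0.7605721029601201 [0.12 0.35 1.54 0.   1.25 0.11]
riveting_tray []
rivet_setter [(0.93, 434, 303, 18, 97, 'long@90.4'), (0.49, 458, 104, 11, 99, 'long@111.8')]
setting_block [(0.72, 500, 305, 45, 76, 'long@90.4')]
awl [(0.6, 693, 133, 36, 58, 'long@77.8')]
spool_natural [(0.97, 534, 181, 35, 42, 'long@135.4'), (0.92, 451, 1, 38, 45, 'long@87.9'), (0.82, 520, 10, 31, 36, 'long@0.7')]
ah [473.0, 230.8] [0.68282485 0.12117232 0.015     ] 0.58
sp [372.2, 247.6] [0.5677617  0.09173988 0.        ] 0.83
sp [334.2, 299.6] [0.52193165 0.01704975 0.        ] 0.77
sp [344.9, 178.0] [0.53033539 0.17994536 0.        ] 0.73
sp [283.5, 310.4] [ 4.54680167e-01 -1.07084640e-04  5.55111512e-17] 0.6
```

View pics/w3.png

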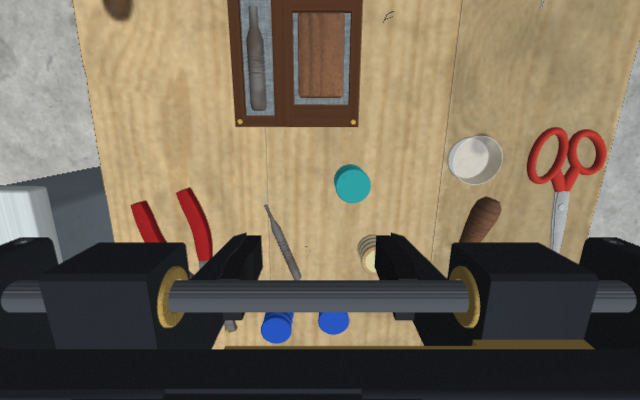

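The block lies in its recess at (321,55). Next is the awl.

Emit:
play_rows --targets '[{"delta_pos":[0.62,-0.19,-0.29],"delta_rot":[0,0,-0.5]},{"delta_pos":[0.62,-0.19,-0.29],"delta_rot":[0,0,-0.5]},{"delta_pos":[0.62,-0.19,-0.29],"delta_rot":[0,0,-0.5]},{"delta_pos":[0.62,-0.19,-0.29],"delta_rot":[0,0,-0.5]},{"delta_pos":[0.62,-0.19,-0.29],"delta_rot":[0,0,-0.5]},{"delta_pos":[0.62,-0.19,-0.29],"delta_rot":[0,0,-0.5]},{"delta_pos":[0,0,0],"delta_rot":[0,0,0]},{"delta_pos":[0,0,0],"delta_rot":[0,0,0]}]'

```text
time: 17.6
ee_pos: [0.6848, 0.1207, 0.2792]
ee_rot: [[0.294, 0.956, -0.001], [0.956, -0.294, 0.0], [-0.0, -0.001, -1.0]]
force: [-1.2, 0.4, 0.3]
grip_width: 0.685
grasp_force: 0.0
```

Emit:
play_rows --targets '[{"delta_pos":[0,0,-0.7],"delta_rot":[0,0,0]},{"delta_pos":[0,0,-0.7],"delta_rot":[0,0,0]},{"delta_pos":[0,0,-0.5],"delta_rot":[0,0,0]},{"delta_pos":[0,0,-0.16],"delta_rot":[0,0,0]},{"delta_pos":[0,0,0],"delta_rot":[0,0,0]}]'

```text
time: 18.1
ee_pos: [0.6845, 0.1211, 0.1775]
ee_rot: [[0.294, 0.956, -0.0], [0.956, -0.294, 0.0], [-0.0, -0.0, -1.0]]
force: [-0.7, -0.1, 0.7]
grip_width: 0.681
grasp_force: 0.0
```

Emit:
play_rows --targets '[{"delta_pos":[0,0,0],"delta_rot":[0,0,0]},{"delta_pos":[0,0,0],"delta_rot":[0,0,0]},{"delta_pos":[0,0,0],"delta_rot":[0,0,0]},{"delta_pos":[0,0,0],"delta_rot":[0,0,0]},{"delta_pos":[0,0,0],"delta_rot":[0,0,0]},{"delta_pos":[0,0,0],"delta_rot":[0,0,0]}]' --jaw 0

```text
time: 18.7
ee_pos: [0.685, 0.1205, 0.1775]
ee_rot: [[0.295, 0.956, 0.001], [0.956, -0.295, 0.0], [0.0, 0.001, -1.0]]
force: [-0.1, -0.5, 1.7]
grip_width: 0.263
grasp_force: 29.7
```

Emit:
play_rows --targets '[{"delta_pos":[0,0,0.4],"delta_rot":[0,0,0]},{"delta_pos":[0,0,1],"delta_rot":[0,0,0]},{"delta_pos":[0,0,1],"delta_rot":[0,0,0]},{"delta_pos":[0,0,1],"delta_rot":[0,0,0]},{"delta_pos":[-0.32,-0.83,0.2],"delta_rot":[0,0,0.37]},{"delta_pos":[-0.32,-0.83,0],"delta_rot":[0,0,0]},{"delta_pos":[-0.32,-0.83,0],"delta_rot":[0,0,0]},{"delta_pos":[-0.32,-0.83,0],"delta_rot":[0,0,0]},{"delta_pos":[-0.32,-0.83,0],"delta_rot":[0,0,0]},{"delta_pos":[-0.32,-0.83,0],"delta_rot":[0,0,0]},{"delta_pos":[-0.32,-0.83,0],"delta_rot":[0,0,0]},{"delta_pos":[-0.32,-0.83,0],"delta_rot":[0,0,0]},{"delta_pos":[-0.32,-0.83,0],"delta_rot":[0,0,0]},{"delta_pos":[-0.32,-0.83,0],"delta_rot":[0,0,0]},{"delta_pos":[-0.32,-0.83,0],"delta_rot":[0,0,0]},{"delta_pos":[-0.32,-0.83,0],"delta_rot":[0,0,0]},{"delta_pos":[-0.32,-0.83,0],"delta_rot":[0,0,0]},{"delta_pos":[0,0,0],"delta_rot":[0,0,0]},{"delta_pos":[0,0,0],"delta_rot":[0,0,0]},{"delta_pos":[0,0,0],"delta_rot":[0,0,0]}]'

```text
time: 20.7
ee_pos: [0.4773, -0.4181, 0.357]
ee_rot: [[0.256, 0.967, -0.0], [0.967, -0.256, 0.001], [0.001, -0.0, -1.0]]
force: [-0.5, -0.3, -0.4]
grip_width: 0.262
grasp_force: 29.7
```

```bash
python3 - <<'E'
from h import *
s=sensors.get_state();print(s['time'],s['ee_pos'],yaw(),np.round(s['joint_pos'],2))
m=camera_model('wrist');im=save('wrist','w4.png')
for t,z in [('stitching_tray',.012),('awl',.2)]: print(t,rect('wrist',t,z,m))
for d in pinpoint('wrist','stitching_tray')[:2]: print('st',d['xy'],atz('wrist',d['xy'],.0,m),d['conf'])
for d in pinpoint('wrist','awl_handle')[:2]: print('ah',d['xy'],atz('wrist',d['xy'],s['ee_pos'][2]-.164,m),d['conf'])
E
```

```text
20.7 [ 0.47730424 -0.41806582  0.35703708] -14.855289913419172 [-0.9   0.59  1.2   0.    1.35 -0.64]
stitching_tray [(0.57, 472, -316, 135, 163, 'long@74.9')]
awl [(0.67, 482, -402, 27, 56, 'long@75.1')]
st [291.4, 77.7] [ 0.47851646 -0.30291275  0.        ] 0.9
st [322.1, 286.0] [ 0.44734368 -0.54855033  0.        ] 0.64
ah [316.8, 252.2] [ 0.47651526 -0.41713324  0.19303708] 0.85
```

View pics/w4.png

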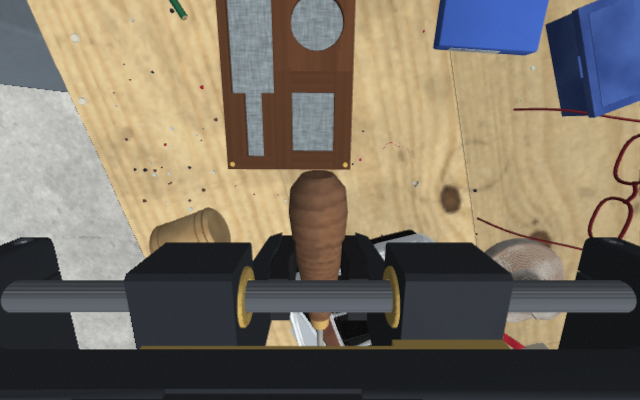

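The stitching tray lies up-image. Its spool recess is at (317,23), its wax recess at (313,122), and its bottom edge at row 168. The awl is held straight, blade away. I'll use the recess corners to fix the tray pose.

```bash
python3 - <<'E'
from h import *
m=camera_model('wrist')
a=np.radians(-14.9);R=np.array([[np.cos(a),-np.sin(a)],[np.sin(a),np.cos(a)]])
for n,q,l in [('spool',(317,23),(30,50)),('wax',(313,122),(26,-45)),('BL',(230,168),(-67,-95)),('BR',(351,168),(67,-95)),('slotcentre bottom',(257,155),(-36,-81)),('handle recess bot L',(232,92),(-58,-16)),('handle bot R',(275,92),(-14,-16))]:
    p=atz('wrist',q,.012,m)[:2]*1000; print(n,p.round(1),'-> origin',(p-R@np.array(l)).round(1))
E
```

```text
spool [ 517.  -263.9] -> origin [ 475.2 -304.5]
wax [ 488.9 -352.7] -> origin [ 475.4 -302.5]
BL [ 388.4 -376.2] -> origin [ 477.5 -301.7]
BR [ 516.4 -410.3] -> origin [ 476.1 -301.3]
slotcentre bottom [ 421.3 -370.4] -> origin [ 476.9 -301.4]
handle recess bot L [ 416.3 -302.5] -> origin [ 476.5 -302. ]
handle bot R [ 459.  -313.9] -> origin [ 476.6 -302. ]
```

Emit:
play_rows --targets '[{"delta_pos":[-0.14,0.79,0],"delta_rot":[0,0,0]},{"delta_pos":[-0.14,0.79,0],"delta_rot":[0,0,0]},{"delta_pos":[-0.14,0.79,-0.7],"delta_rot":[0,0,0]},{"delta_pos":[-0.13,0.78,-0.7],"delta_rot":[0,0,0]},{"delta_pos":[0,0,-0.4],"delta_rot":[0,0,0]},{"delta_pos":[0,0,0],"delta_rot":[0,0,0]},{"delta_pos":[0,0,0],"delta_rot":[0,0,0]}]'

```text
time: 21.65
ee_pos: [0.4505, -0.2663, 0.272]
ee_rot: [[0.257, 0.966, 0.001], [0.966, -0.257, -0.001], [-0.001, 0.001, -1.0]]
force: [0.1, -0.2, 0.4]
grip_width: 0.261
grasp_force: 29.7
```

Emit:
play_rows --targets '[{"delta_pos":[0,0.1,-0.5],"delta_rot":[0,0,0]},{"delta_pos":[0,0,-0.6],"delta_rot":[0,0,0]},{"delta_pos":[0,0,-0.4],"delta_rot":[0,0,0]},{"delta_pos":[0,0,-0.25],"delta_rot":[0,0,0]},{"delta_pos":[0,0,0],"delta_rot":[0,0,0]},{"delta_pos":[0,0,0],"delta_rot":[0,0,0]}]'

```text
time: 22.25
ee_pos: [0.4505, -0.2615, 0.1847]
ee_rot: [[0.258, 0.966, 0.001], [0.966, -0.258, -0.001], [-0.001, 0.002, -1.0]]
force: [-0.4, 0.2, -0.8]
grip_width: 0.259
grasp_force: 29.7
```

Emit:
play_rows --targets '[{"delta_pos":[0,0,0],"delta_rot":[0,0,0]},{"delta_pos":[0,0,0],"delta_rot":[0,0,0]},{"delta_pos":[0,0,0],"delta_rot":[0,0,0]},{"delta_pos":[0,0,0],"delta_rot":[0,0,0]},{"delta_pos":[0,0,0.5],"delta_rot":[0,0,0]},{"delta_pos":[0,0,1],"delta_rot":[0,0,0]},{"delta_pos":[0,0,1],"delta_rot":[0,0,0]},{"delta_pos":[0,0,0],"delta_rot":[0,0,0]},{"delta_pos":[0,0,0],"delta_rot":[0,0,0]}]' --jaw 50

```text
time: 23.15
ee_pos: [0.45, -0.2608, 0.3092]
ee_rot: [[0.257, 0.966, 0.001], [0.966, -0.257, -0.001], [-0.001, 0.002, -1.0]]
force: [-0.8, 0.8, -0.6]
grip_width: 0.567
grasp_force: 0.0
```

Emit:
play_rows --targets '[{"delta_pos":[0.26,0.78,0],"delta_rot":[0,0,0]},{"delta_pos":[0.26,0.78,0],"delta_rot":[0,0,0]},{"delta_pos":[0.26,0.78,0],"delta_rot":[0,0,0]},{"delta_pos":[0.26,0.78,0],"delta_rot":[0,0,0]},{"delta_pos":[0.26,0.78,0],"delta_rot":[0,0,0]},{"delta_pos":[0.26,0.78,0],"delta_rot":[0,0,0]},{"delta_pos":[0.26,0.78,0],"delta_rot":[0,0,0]},{"delta_pos":[0.26,0.78,-0.3],"delta_rot":[0,0,0]},{"delta_pos":[0.26,0.8,-0.3],"delta_rot":[0,0,0]},{"delta_pos":[0,0,0],"delta_rot":[0,0,0]},{"delta_pos":[0,0,0],"delta_rot":[0,0,0]}]' --jaw 68

```text
time: 24.25
ee_pos: [0.5668, 0.0915, 0.2767]
ee_rot: [[0.256, 0.967, -0.003], [0.967, -0.256, -0.0], [-0.001, -0.003, -1.0]]
force: [0.9, 0.1, 0.6]
grip_width: 0.773
grasp_force: 0.0
```

Emit:
play_rows --targets '[{"delta_pos":[0,0,-0.7],"delta_rot":[0,0,0]},{"delta_pos":[0,0,-0.7],"delta_rot":[0,0,0]},{"delta_pos":[0,0,-0.4],"delta_rot":[0,0,0]},{"delta_pos":[0,0,-0.16],"delta_rot":[0,0,0]},{"delta_pos":[0,0,0],"delta_rot":[0,0,0]}]'

```text
time: 24.75
ee_pos: [0.567, 0.0901, 0.18]
ee_rot: [[0.259, 0.966, -0.002], [0.966, -0.259, -0.0], [-0.0, -0.002, -1.0]]
force: [0.6, -0.6, 0.2]
grip_width: 0.77
grasp_force: 0.0
```

Emit:
play_rows --targets '[{"delta_pos":[0,0,0],"delta_rot":[0,0,0]},{"delta_pos":[0,0,0],"delta_rot":[0,0,0]},{"delta_pos":[0,0,0],"delta_rot":[0,0,0]},{"delta_pos":[0,0,0],"delta_rot":[0,0,0]},{"delta_pos":[0,0,0],"delta_rot":[0,0,0]},{"delta_pos":[0,0,0],"delta_rot":[0,0,0]}]' --jaw 0

```text
time: 25.35
ee_pos: [0.5672, 0.0911, 0.1811]
ee_rot: [[0.257, 0.966, 0.001], [0.966, -0.257, -0.0], [0.0, 0.001, -1.0]]
force: [-1.4, -1.0, 4.8]
grip_width: 0.413
grasp_force: 30.0
```

Emit:
play_rows --targets '[{"delta_pos":[0,0,0.4],"delta_rot":[0,0,0]},{"delta_pos":[0,0,0.8],"delta_rot":[0,0,0]},{"delta_pos":[0,0,0.8],"delta_rot":[0,0,0]},{"delta_pos":[-0.11,-0.79,0],"delta_rot":[0,0,0]},{"delta_pos":[-0.11,-0.79,0],"delta_rot":[0,0,0]},{"delta_pos":[-0.11,-0.79,0],"delta_rot":[0,0,0]},{"delta_pos":[-0.11,-0.79,0],"delta_rot":[0,0,0]},{"delta_pos":[-0.11,-0.79,0],"delta_rot":[0,0,0]},{"delta_pos":[-0.11,-0.79,0],"delta_rot":[0,0,0]},{"delta_pos":[-0.11,-0.79,0],"delta_rot":[0,0,0]},{"delta_pos":[-0.11,-0.79,0],"delta_rot":[0,0,0]},{"delta_pos":[-0.11,-0.78,0],"delta_rot":[0,0,0]},{"delta_pos":[0,0,0],"delta_rot":[0,0,0]},{"delta_pos":[0,0,0],"delta_rot":[0,0,0]},{"delta_pos":[0,0,0],"delta_rot":[0,0,0]}]'

```text
time: 26.85
ee_pos: [0.5178, -0.2629, 0.2804]
ee_rot: [[0.256, 0.967, -0.0], [0.967, -0.256, 0.001], [0.0, -0.001, -1.0]]
force: [1.3, 1.3, -0.9]
grip_width: 0.408
grasp_force: 30.0
```

Emit:
play_rows --targets '[{"delta_pos":[0,0,-0.6],"delta_rot":[0,0,0]},{"delta_pos":[0,0,-0.6],"delta_rot":[0,0,0]},{"delta_pos":[0,0,-0.4],"delta_rot":[0,0,0]},{"delta_pos":[0,0,-0.25],"delta_rot":[0,0,0]},{"delta_pos":[0,0,0],"delta_rot":[0,0,0]},{"delta_pos":[0,0,0],"delta_rot":[0,0,0]}]'

```text
time: 27.45
ee_pos: [0.518, -0.2636, 0.1889]
ee_rot: [[0.257, 0.967, 0.001], [0.967, -0.257, -0.001], [-0.0, 0.001, -1.0]]
force: [0.3, -0.1, 0.1]
grip_width: 0.411
grasp_force: 30.0
```

Emit:
play_rows --targets '[{"delta_pos":[0,0,0],"delta_rot":[0,0,0]},{"delta_pos":[0,0,0],"delta_rot":[0,0,0]},{"delta_pos":[0,0,0],"delta_rot":[0,0,0]},{"delta_pos":[0,0,0],"delta_rot":[0,0,0]},{"delta_pos":[0,0,0.5],"delta_rot":[0,0,0]},{"delta_pos":[0,0,1],"delta_rot":[0,0,0]},{"delta_pos":[0,0,1],"delta_rot":[0,0,0]},{"delta_pos":[0,0,0],"delta_rot":[0,0,0]},{"delta_pos":[0,0,0],"delta_rot":[0,0,0]}]' --jaw 49

```text
time: 28.35
ee_pos: [0.5175, -0.2639, 0.3137]
ee_rot: [[0.257, 0.966, 0.001], [0.966, -0.257, -0.001], [-0.001, 0.002, -1.0]]
force: [0.4, 0.1, -1.2]
grip_width: 0.557
grasp_force: 0.0
```

Emit:
play_rows --targets '[{"delta_pos":[0.36,0.39,0],"delta_rot":[0,0,1]},{"delta_pos":[0.36,0.39,0],"delta_rot":[0,0,1]},{"delta_pos":[0.36,0.39,0],"delta_rot":[0,0,1]},{"delta_pos":[0.36,0.39,0],"delta_rot":[0,0,1]},{"delta_pos":[0.36,0.39,0],"delta_rot":[0,0,1]},{"delta_pos":[0.36,0.39,0],"delta_rot":[0,0,1]},{"delta_pos":[0.36,0.39,0],"delta_rot":[0,0,1]},{"delta_pos":[0.36,0.39,-0.3],"delta_rot":[0,0,1]},{"delta_pos":[0.36,0.4,-0.3],"delta_rot":[0,0,0.92]},{"delta_pos":[0,0,0],"delta_rot":[0,0,0]},{"delta_pos":[0,0,0],"delta_rot":[0,0,0]}]' --jaw 55

```text
time: 29.45
ee_pos: [0.6794, -0.088, 0.2813]
ee_rot: [[-0.623, 0.782, -0.003], [0.782, 0.623, 0.001], [0.002, -0.002, -1.0]]
force: [-0.2, -0.4, 1.1]
grip_width: 0.625
grasp_force: 0.0
```

```bash
python3 - <<'E'
from h import *
s=sensors.get_state();print(s['time'],s['ee_pos'],yaw())
m=camera_model('wrist');im=get_image('wrist');get_image('top')
print(rect('wrist','beeswax',.018,m),rect('top','beeswax',.018))
for d in pinpoint('wrist','beeswax')[:2]: print('st',d['xy'],atz('wrist',d['xy'],.0,m),d['conf'])
for t,z in [('spool_natural',.041),('awl',.02)]: print(t,rect('top',t,z))
E
```

```text
29.45 [ 0.67936994 -0.08796428  0.28131645] 38.547076323312226
[(0.93, 679, -84, 29, 47, 'long@128.5')] []
st [320.9, 196.5] [ 0.67956653 -0.08513687  0.        ] 0.66
spool_natural [(0.73, 532, 176, 38, 38, 'long@2.0'), (0.56, 516, -259, 33, 41, 'long@91.0')]
awl [(0.84, 446, -267, 26, 100, 'long@72.5')]
```

Emit:
play_rows --targets '[{"delta_pos":[0,0.06,-0.7],"delta_rot":[0,0,0]},{"delta_pos":[0,0,-0.7],"delta_rot":[0,0,0]},{"delta_pos":[0,0,-0.5],"delta_rot":[0,0,0]},{"delta_pos":[0,0,-0.2],"delta_rot":[0,0,0]},{"delta_pos":[0,0,0],"delta_rot":[0,0,0]}]'

```text
time: 30.3
ee_pos: [0.6794, -0.0851, 0.1773]
ee_rot: [[-0.624, 0.782, -0.002], [0.782, 0.624, 0.0], [0.001, -0.001, -1.0]]
force: [0.5, -0.1, 0.5]
grip_width: 0.626
grasp_force: 0.0
```

Emit:
play_rows --targets '[{"delta_pos":[0,0,0],"delta_rot":[0,0,0]},{"delta_pos":[0,0,0],"delta_rot":[0,0,0]},{"delta_pos":[0,0,0],"delta_rot":[0,0,0]},{"delta_pos":[0,0,0],"delta_rot":[0,0,0]},{"delta_pos":[0,0,0],"delta_rot":[0,0,0]},{"delta_pos":[0,0,0],"delta_rot":[0,0,0]}]' --jaw 0

```text
time: 30.9
ee_pos: [0.6798, -0.085, 0.1792]
ee_rot: [[-0.624, 0.781, 0.001], [0.781, 0.624, -0.0], [-0.001, 0.001, -1.0]]
force: [-1.4, -0.7, 5.4]
grip_width: 0.331
grasp_force: 30.0
```

Emit:
play_rows --targets '[{"delta_pos":[0,0,0.4],"delta_rot":[0,0,0]},{"delta_pos":[0,0,0.8],"delta_rot":[0,0,0]},{"delta_pos":[0,0,0.8],"delta_rot":[0,0,0]},{"delta_pos":[-0.42,-0.59,0],"delta_rot":[0,0,-1]},{"delta_pos":[-0.42,-0.59,0],"delta_rot":[0,0,-1]},{"delta_pos":[-0.42,-0.59,0],"delta_rot":[0,0,-1]},{"delta_pos":[-0.42,-0.59,0],"delta_rot":[0,0,-1]},{"delta_pos":[-0.42,-0.59,0],"delta_rot":[0,0,-1]},{"delta_pos":[-0.42,-0.59,0],"delta_rot":[0,0,-1]},{"delta_pos":[-0.42,-0.59,0],"delta_rot":[0,0,-1]},{"delta_pos":[-0.42,-0.6,0],"delta_rot":[0,0,-1]},{"delta_pos":[-0.44,-0.6,0],"delta_rot":[0,0,-0.92]},{"delta_pos":[0,0,0],"delta_rot":[0,0,0]},{"delta_pos":[0,0,0],"delta_rot":[0,0,0]},{"delta_pos":[0,0,0],"delta_rot":[0,0,0]}]'

```text
time: 32.4
ee_pos: [0.4902, -0.3506, 0.278]
ee_rot: [[0.256, 0.967, -0.0], [0.967, -0.256, 0.0], [0.0, -0.0, -1.0]]
force: [-0.2, -0.4, -0.1]
grip_width: 0.332
grasp_force: 30.0
```

Emit:
play_rows --targets '[{"delta_pos":[-0.02,-0.03,-0.6],"delta_rot":[0,0,0]},{"delta_pos":[0,0,-0.6],"delta_rot":[0,0,0]},{"delta_pos":[0,0,-0.4],"delta_rot":[0,0,0]},{"delta_pos":[0,0,-0.25],"delta_rot":[0,0,0]},{"delta_pos":[0,0,0],"delta_rot":[0,0,0]},{"delta_pos":[0,0,0],"delta_rot":[0,0,0]}]'

```text
time: 33.0
ee_pos: [0.4892, -0.3526, 0.1861]
ee_rot: [[0.256, 0.967, 0.001], [0.967, -0.256, -0.001], [-0.0, 0.001, -1.0]]
force: [0.3, 0.8, 1.3]
grip_width: 0.336
grasp_force: 30.0
```

Emit:
play_rows --targets '[{"delta_pos":[0,0,0],"delta_rot":[0,0,0]},{"delta_pos":[0,0,0],"delta_rot":[0,0,0]},{"delta_pos":[0,0,0],"delta_rot":[0,0,0]},{"delta_pos":[0,0,0],"delta_rot":[0,0,0]},{"delta_pos":[0,0,0.5],"delta_rot":[0,0,0]},{"delta_pos":[0,0,1],"delta_rot":[0,0,0]},{"delta_pos":[0,0,1],"delta_rot":[0,0,0]},{"delta_pos":[-0.3,-0.8,1],"delta_rot":[0,0,0]},{"delta_pos":[-0.3,-0.8,0.3],"delta_rot":[0,0,0]},{"delta_pos":[-0.3,-0.8,0],"delta_rot":[0,0,0]},{"delta_pos":[0,0,0],"delta_rot":[0,0,0]},{"delta_pos":[0,0,0],"delta_rot":[0,0,0]}]' --jaw 46

```text
time: 34.2
ee_pos: [0.4468, -0.4638, 0.3632]
ee_rot: [[0.259, 0.966, -0.0], [0.966, -0.259, 0.001], [0.001, -0.0, -1.0]]
force: [-0.1, 0.7, 0.6]
grip_width: 0.519
grasp_force: 0.0
```

```bash
python3 - <<'E'
from h import *
s=sensors.get_state();print(s['time'],s['ee_pos'],yaw(),s['grip_width'])
m=camera_model('wrist');im=save('wrist','w5.png');t=get_image('top');save('top','top5.png')
cv2.imwrite('pics/top5c.png',cv2.resize(t[90:330,120:500,::-1],None,fx=2.1,fy=2.1,interpolation=cv2.INTER_CUBIC))
a=np.radians(-14.9);R=np.array([[np.cos(a),-np.sin(a)],[np.sin(a),np.cos(a)]])
for n,z in [('stitching_tray',0),('spool_natural',.005),('beeswax',.005),('awl_handle',.02)]:
    for d in pinpoint('wrist',n)[:2]:
        p=atz('wrist',d['xy'],z,m)[:2]*1000;print(n,p.round(),(R.T@(p-[476,-302])).round(1),np.round(d['xy']),d['conf'])
print(rect('top','hole_punch',.008))
E
```

```text
34.2 [ 0.44679161 -0.46378867  0.36319077] -14.98736634004399 0.5194566846884977
stitching_tray [ 477. -302.] [0.4 0.6] [306.  23.] 0.65
spool_natural [ 487. -354.] [ 24.  -47.9] [328.  73.] 0.51
beeswax [ 489. -355.] [ 26.1 -47.8] [330.  73.] 0.68
[(0.71, 458, 89, 11, 80, 'long@111.6')]
```

View pics/w5.png

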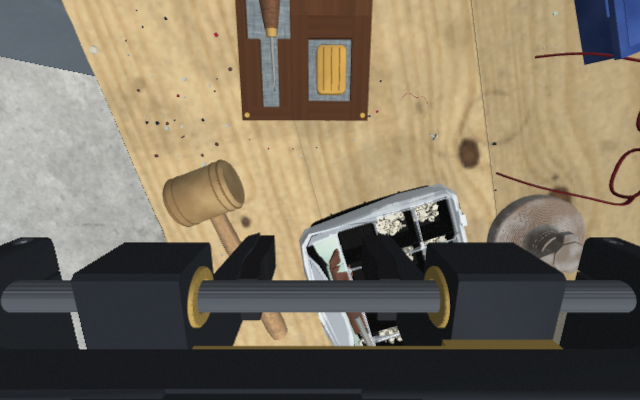

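View pics/top5c.png

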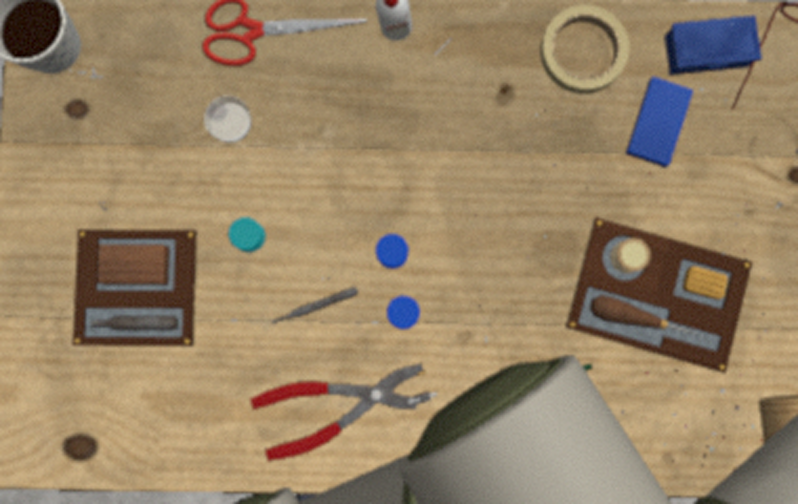

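The wax at (330,70) and the awl at (270,45) sit in their recesses, and the top view shows all five placed. One more closer wrist look at the spool and the awl handle.

Emit:
play_rows --targets '[{"delta_pos":[0.3,0.9,0.5],"delta_rot":[0,0,0]},{"delta_pos":[0.3,0.9,0.5],"delta_rot":[0,0,0]},{"delta_pos":[0,0,0],"delta_rot":[0,0,0]},{"delta_pos":[0,0,0],"delta_rot":[0,0,0]}]'

```text
time: 35.0
ee_pos: [0.4755, -0.3787, 0.4108]
ee_rot: [[0.256, 0.967, 0.001], [0.967, -0.256, -0.001], [-0.001, 0.001, -1.0]]
force: [-0.7, 0.4, 0.3]
grip_width: 0.523
grasp_force: 0.0
```

```bash
python3 - <<'E'
from h import *
s=sensors.get_state();print(s['time'],s['ee_pos'])
m=camera_model('wrist');im=save('wrist','w6.png')
a=np.radians(-14.9);R=np.array([[np.cos(a),-np.sin(a)],[np.sin(a),np.cos(a)]])
for n,z in [('stitching_tray',0),('spool_natural',.005),('beeswax',.005),('awl_handle',.02)]:
    for d in pinpoint('wrist',n)[:2]:
        p=atz('wrist',d['xy'],z,m)[:2]*1000;print(n,p.round(),(R.T@(p-[476,-302])).round(1),np.round(d['xy']),d['conf'])
E
```

```text
35.0 [ 0.47549702 -0.37865806  0.410811  ]
stitching_tray [ 475. -302.] [-0.6 -0.3] [302. 116.] 0.61
spool_natural [ 521. -259.] [32.3 53. ] [329.  69.] 0.96
spool_natural [ 446. -287.] [-33.2   6.6] [276. 110.] 0.22
beeswax [ 491. -353.] [ 27.5 -45.5] [324. 152.] 0.58
awl_handle [ 452. -265.] [-32.6  29.1] [274.  89.] 0.85
```

View pics/w6.png

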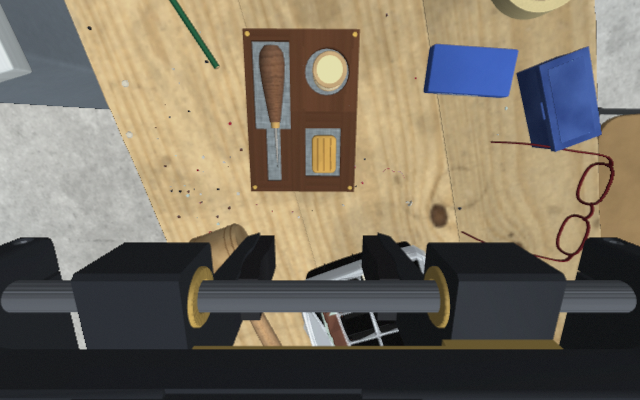

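The spool at (329,69), the awl at (272,85) and the wax at (324,152) all sit in their recesses, within about 4 mm of the target. I hand in.

```bash
python3 -c "
from cell import *
print(hand_in())"
```

```text
the job is handed in; nothing more can be done
None
```

The job is handed in at about 35 s: in the last camera views all five things sat in their own recesses and the hole punch lay where it started, though the hand-in returned no verdict.

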